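Weigh a ballast tin on the hook scale and set it in the tray

ROBOT

A 6-joint arm with a two-finger parallel gripper is mounted at the origin on the work surface. World frame = base frame: x ahead of the robot, y to its left, z up, the work surface at z = 0. Lengths are in m, angles in degrees, forces in N, time in s.
With the tool pointing down it reaches from about 0.25 to 0.725 m from the base axis. Payload 9.7 kg.
Tool frame: the origin (TCP) lies on the centre line of the jaws, within the pads' length; the fingertips stand bot.nose_length ahead of it and the grasp point (between the pads) lies 11 mm behind it (bot.nose_length is the distance from the TCP to the fingertips, in m); z points along the fingers, y is the line along which they close (so a half turn about z gives the same grasp; the last joint's range is limited). The gripper opens to 85 mm and grips with 20 to 120 N. Pads are 22 mm wide; open, the fingers measure 114 mm over their backs; the gripper's body (76 mm by 85 mm) begins 54 mm behind the grasp point. The pads swing forward as they close: fully open they stand 13 mm farther back than shut.
Start: joints at [-67.838, 4.979, 10.078, 95.1, 0, 90], TCP at [0.207, -0.509, 0.239] pointing down, gripper open.
Joint ranges: [-179.16, 179.16], [-48.56, 103.87], [-65.8, 70.77], [-126.05, 130.52], [-82.76, 87.17], [-180, 180]. Speed limits (degrees/s): [127.2, 127.2, 147.25, 180, 180, 180].

INTERFACE

Orientations are given as [roll, pitch, yaw] about the fixed x, y, z axes, in that order (R = Rz(yaw) Ry(pitch) Rx(roll)).
In Python, from workcell import bot gives the robot as it stands. The module is installed in compiled form; this text tells all that it offers.
- The arm moves only by the shell command python3 -m inch 'ROWS' [OPENING] [FORCE]. ROWS is JSON, a list of rows, each a list of 4 numbers: the shift along the world's x, y, z in cm, then the turn about the world's z in degrees. A call has exactly 8 rows; each row is the pose to reach, as a shift and turn from the pose commanded when the call began; what a row does not reach only later rows make up. A row lasts 1/8 s, in which the tool goes at most 62.5 mm and 10.7 degrees, less where a joint would pass 70% of its speed; a pose out of reach is approached as far as the arm can. A call with a gripper value outside its range is refused whole. OPENING is the finger opening in cm, from 0 to 8.54, set as the call begins (- or left out, the last holds). The fingers move at their own pace and stop on an object; FORCE is the grip in N (left out, the last holds). Time passes only in rows, so rows that repeat a pose let the fingers close, or fill a call up. It gives the time, the measured TCP pose, the force, the opening and the grip force at its end, in the units of the state.
- bot.get_obs(): the state, without advancing time (a new reading comes with each control period).
- bot.camera(name): name is "scene" or "side" or "wrist"; returns a dict with "img" (400x640x3 uint8, red, green, blue), "fovy" (degrees; the focal length in pixels is half the picture's height over the tangent of half this angle, whatever the lens; pixels are square), "cx", "cy" (the principal point, pixels), "R" (3x3) and "t" (3): a world point X has camera coordinates R X + t; the wrist camera has in their place "mount" (4x4, takes a point from camera to tool coordinates, whose origin is the TCP and whose axes are the flange's). Camera axes: x right, y down, z forward; pixel columns grow to the right and rows downward; lengths in m; the calibration is good to about 2 mm. A picture is of the moment at which its call begins: read the wrist's pose just before it. There is no depth.
- bot.job_done(): hands the job in; it is judged then, once.
Trained networks look in a picture, given as the dict that the camera call returned (one of the last four; its "shot" number tells which), for a name from the list of things; names that differ only in an ending like _2 or _b are one class to them, and where a whole thing is asked for, a point or a joint stands for the part that bears it (a point fixed in the world has none). Each returns a list of dicts, best first, with "score" (0 to 1); they miss things now and then, are a little off and sometimes report something else, mostly with a low value. They report only what shows in the picture. A call takes as long as a camera call. They do not tell look-alikes from the thing itself.
- bot.find_in(thing, picture): "point" ([column, row] in pixels, amid what is visible of it).
- bot.landmark_of(thing, picture): "point" ([column, row] in pixels: a listed point, or the origin of a listed thing).
The state is a dict: "time": time; "q": joint angles; "qd": joint speeds; "joint_efforts": joint torques, N m; "ee_pos": TCP position; "tcp_rot": TCP orientation; "wrist_force": force on the tool from outside, world axes, zero at the start; "torque": the same for the moment, N m; "opening": finger opening in m; "grasp_force": force on a finger pad.
Only numpy, scipy, OpenCV 4.12 (cv2) and the standard library are available. Lean on these libraries where they do the work, as an engineer would, in place of code of your own. Each camera call takes 0.05 s, during which the arm holds its last target. There are 200 camera calls.

TASK

Hang the yellow ballast tin by its steel bail on the hook of the spring scale, letting the sprung hook take the weight so gently that it neither bounces nor is forced, let go, and leave it hanging still for two seconds so the scale can be read. Then take hold of it again, ease it off the hook at less than 100 mm/s and stand it upright, not dropped, in the green tray. Leave the little cone, the roll of tape and the jar where they are.

Things in the scene. Friction and masses are not known exactly. Their poses are not given: they have to be found in the camera images.
- tin_grip (a point): Where to grip the loose ballast tin: centre of the plain upright steel tab on top of it, 12 mm thick (x) by 28 mm wide (y), from 28 mm below to 20 mm above this point. z is up; x is the way the bail's window looks (the same from both sides). 140 mm above the tin's underside.
- tin: The same tin, origin at the centre of its underside, axes as tin_grip. Yellow closed drum 60 mm across, 45 mm high, carrying a rigid flat steel bail (12 mm thick along x, 60 mm wide along y) and the tab; 160 mm high in all. Its fill is unknown: the whole weighs anything from 0.2 to 0.9 kg.
- bail_peak (a point): Inner top of the bail's window on the tin, 40 mm below tin_grip. The window is 46 mm wide along y; its roof falls from this peak at 40 degrees to both sides; its floor is the drum's top, 55 mm below this point.
- hook_seat (a point): Top of the hook's seat, moving up and down with the hook; a hung tin's bail_peak ends about 1 mm above it. 8 mm round bar, the seat level for 20 mm along x. -x points to the hook's free end (roughly to the robot). Beyond the seat on +x a straight bar, 5 mm higher, runs 140 mm to a red carriage on the column. The bar's underside is 8 mm below this point. Unloaded: 209 mm above the bench.
- hook_tip (a point): Top of the hook's upturned free end, 25 mm out from hook_seat along its -x and 18 mm above it; the tip is 8 mm thick.
- hook (a joint): How far the hook has sunk on its spring, m: 0 unloaded (held at its top stop by 1 N preload), 0.09 at the bottom stop. 0.1 N per mm, so a hung tin rests at (its weight - 1 N) / 100 N/m, at most 78 mm down. A load let go out of balance makes it bounce. Delicate: not to run faster than 100 mm/s (40 mm/s once the tin is let go) nor be loaded with over 20 N.
- scale: The bench spring scale, fixed to the bench: blue foot 150 x 170 mm, aluminium column 32 x 55 mm and 330 mm high. Origin at the underside below the column's axis; the hook's seat lies 170 mm from it along its -x.
- tray: Open green tray fixed to the bench, 170 x 170 mm outside, 35 mm high, walls and floor 4 mm thick. Origin at the centre of its underside; the inner floor is 4 mm above it.
- cone: Small orange marker cone, 84 mm across the foot, 105 mm high, loose; origin at the centre of its underside. To be left alone.
- tape: Blue roll of tape lying flat, 90 mm across, 28 mm high, loose; origin at the centre of its underside. To be left alone.
- jar: Small jar, 52 mm across, 65 mm high, loose; origin at the centre of its underside. To be left alone.
Mind the look-alikes: they are no part of the job. Of the things like the tin, leave any that is white; of the rest the larger one is meant.

How it is judged (in metres and radians):
On the way:
1. the tin hangs on the hook, let go by the robot, and hangs still for 1.5 s (contact force between the fingers and tin below 0.05 N and contact force between tin and scale above 1.2 N and value of joint hook above 0.008 m and velocity of joint hook between -0.015 and 0.015 m/s and linear speed of tin below 0.03 m/s and height (world z) of tin above 0.01 m and distance between tin_grip and hook_seat below 0.055 m), for 1.5 s.
At the end, for the whole second after the job is handed in: The tin stands upright (within 0.1 rad) on the tray's floor, its centre inside the tray (within 60 mm of the tray's centre along each tray axis), at rest and let go, and the empty hook is back at its top (within 4 mm) (x of tin in the frame of tray between -0.06 and 0.06 m and y of tin in the frame of tray between -0.06 and 0.06 m and z of tin in the frame of tray below 0.012 m and angle between tin's own z axis and vertical below 0.1 rad and linear speed of tin below 0.02 m/s and contact force between the fingers and tin below 0.05 N and value of joint hook below 0.004 m); the robot touches nothing.
It fails at once if the hook runs up or down faster than 120 mm/s, or bounces at over 50 mm/s while the fingers are off the tin (load let go out of balance) (velocity of joint hook above 0.12 m/s or velocity of joint hook below -0.12 m/s or (contact force between the fingers and tin below 0.05 N and (velocity of joint hook above 0.05 m/s or velocity of joint hook below -0.05 m/s))).
It fails at once if the scale is forced: more than 25 N between the tin and the scale (contact force between tin and scale above 25 N).
It fails at once if the tin is dropped (falls free of the fingers at over 0.35 m/s) (contact force between the fingers and tin below 0.05 N and linear speed of tin above 0.35 m/s).
It fails at once if the cone, the tape or the jar is moved by more than 20 mm (distance of any of cone, tape, jar from where it was at the start of the episode above 0.02 m).
It also fails if it takes over 72 s, if anything falls off the work surface, if the arm or the gripper's body presses on something with over 40 N, if the wrist force passes 120 N, or if a joint passes its speed limit or range.

## Working session

There is one attempt and no reset: what is moved stays moved. The work goes in short steps, Python scripts to look and compute and a shell command to move; the robot and the scene stay as the last step left them, time stands still between calls to the robot, and variables do not carry over. Pictures are saved under pics/ and viewed, at most 13 in all, crops included, and the job is handed in when it is done.

```bash
mkdir -p pics; cat > h.py <<'E'
import numpy as np, cv2
from workcell import bot
from scipy.spatial.transform import Rotation as Ro
from scipy.optimize import least_squares
def cam(n):
    o=bot.get_obs(); c=bot.camera(n)
    f=200/np.tan(np.radians(c["fovy"])/2)
    if "R" in c: R,t=np.array(c["R"]),np.array(c["t"])
    else:
        T=np.eye(4);T[:3,:3]=Ro.from_euler('xyz',o["tcp_rot"],degrees=True).as_matrix();T[:3,3]=o["ee_pos"]
        M=np.linalg.inv(T@np.array(c["mount"]));R,t=M[:3,:3],M[:3,3]
    c["P"]=(R,t,f); return c
def proj(c,X):
    R,t,f=c["P"];p=R@np.array(X)+t;return np.array([c["cx"]+f*p[0]/p[2],c["cy"]+f*p[1]/p[2]])
def ray(c,p):
    R,t,f=c["P"];d=R.T@np.array([(p[0]-c["cx"])/f,(p[1]-c["cy"])/f,1]);return -R.T@t,d
def onz(c,p,z):
    o,d=ray(c,p);return o+d*(z-o[2])/d[2]
def tri(obs):
    A=np.zeros((3,3));b=np.zeros(3);L=[]
    for c,p in obs:
        o,d=ray(c,p);d/=np.linalg.norm(d);Q=np.eye(3)-np.outer(d,d);A+=Q;b+=Q@o
    X=np.linalg.solve(A,b);return X,[np.linalg.norm(proj(c,X)-p) for c,p in obs]
def save(c,n): cv2.imwrite('pics/'+n+'.png',cv2.cvtColor(c["img"],cv2.COLOR_RGB2BGR))
E
python3 - <<'E'
from h import *
np.set_printoptions(precision=4,suppress=True)
o=bot.get_obs();print({k:np.round(v,3) for k,v in o.items()},bot.nose_length)
Z=dict(tin_grip=.14,tin=0,bail_peak=.1,hook_seat=.209,hook_tip=.227,scale=0,tray=0,cone=0,tape=0,jar=0)
C=[]
for n in("scene","side"):
    c=cam(n);save(c,n);C.append(np.concatenate([c["img"]]))
    for k,z in Z.items():
        print(n,k,[(np.round(r["point"],0),round(r["score"],2),onz(c,r["point"],z).round(3)) for r in bot.landmark_of(k,c) if r["score"]>.2])
v=np.vstack(C);cv2.imwrite('pics/both.png',cv2.cvtColor(v,cv2.COLOR_RGB2BGR)) if 0 else 0
E
```

```text
{'time': np.float64(0.0), 'q': array([-67.836,   5.011,  10.034,  95.099,   0.001,  89.999]), 'qd': array([ 0.031, -0.076,  0.024, -0.132,  0.078, -0.022]), 'joint_efforts': array([ -0.002, -52.038,  46.481,   0.016,  -0.   ,  -0.   ]), 'ee_pos': array([ 0.207, -0.509,  0.239]), 'tcp_rot': array([-179.924,   -0.001,   22.164]), 'wrist_force': array([-0.219,  0.454,  0.607]), 'torque': array([-0.001, -0.004, -0.012]), 'grasp_force': np.float64(0.0), 'opening': np.float64(0.085)} 0.008
scene tin_grip [(array([434., 252.]), 0.78, array([0.551, 0.287, 0.14 ])), (array([454., 222.]), 0.68, array([0.438, 0.275, 0.14 ])), (array([475., 265.]), 0.66, array([0.525, 0.375, 0.14 ]))]
scene tin [(array([441., 257.]), 0.78, array([0.441, 0.268, 0.   ])), (array([471., 285.]), 0.67, array([0.47, 0.37, 0.  ])), (array([454., 223.]), 0.39, array([0.304, 0.232, 0.   ]))]
scene bail_peak [(array([434., 267.]), 0.94, array([0.558, 0.297, 0.1  ])), (array([450., 237.]), 0.9, array([0.45, 0.28, 0.1 ])), (array([474., 268.]), 0.78, array([0.502, 0.371, 0.1  ]))]
scene hook_seat [(array([340., 177.]), 0.67
[... 904 characters left out ...]
, 0.285, 0.1  ]))]
side hook_seat [(array([336., 190.]), 0.8, array([0.547, 0.016, 0.209])), (array([310., 191.]), 0.48, array([0.607, 0.033, 0.209]))]
side hook_tip [(array([345., 184.]), 0.7, array([0.527, 0.012, 0.227])), (array([336., 190.]), 0.25, array([0.544, 0.043, 0.227])), (array([356., 313.]), 0.22, array([0.432, 0.41 , 0.227]))]
side scale [(array([266., 262.]), 0.93, array([0.716, 0.071, 0.   ]))]
side tray [(array([376., 213.]), 0.64, array([ 0.47 , -0.243,  0.   ]))]
side cone [(array([236., 343.]), 0.97, array([0.685, 0.333, 0.   ]))]
side tape [(array([309., 193.]), 0.6, array([ 0.7  , -0.303,  0.   ]))]
side jar [(array([367., 257.]), 0.91, array([ 0.466, -0.019,  0.   ]))]
```

View pics/scene.png

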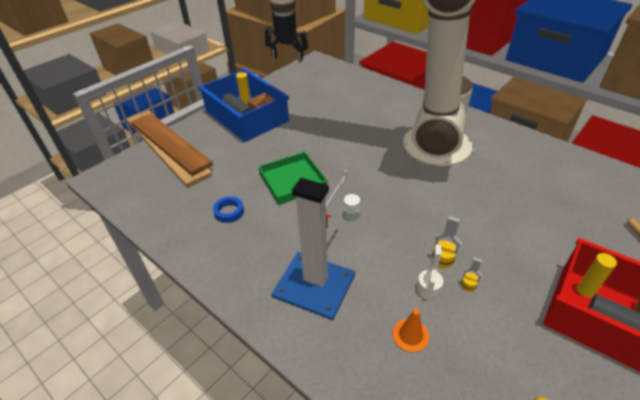

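View pics/side.png

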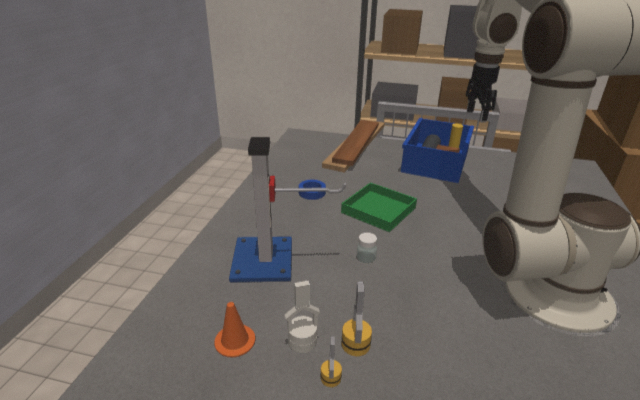

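Two views show the big yellow tin at about (0.44, 0.27), the white and small yellow look-alikes beside it, the hook near (0.545, 0.01) and the tray near (0.47, −0.25). I'll move above the tin for a wrist view.

```bash
python3 -m inch '[[1,2,5.5,0],[2,6,8,8],[3.5,11.5,10,16],[5,17,12,24],[6.5,22.5,14,32],[8,28,16,40],[9.5,33.5,16,48],[11,39,16,56]]' 8.5 && python3 -m inch '[[1.5,5.5,0,4],[3,11,0,4],[4.5,16.5,0,4],[6,22,0,4],[7,27,0,4],[7.5,31.5,0,4],[8,33,0,4],[8,33,0,4]]'
python3 - <<'E'
from h import *
np.set_printoptions(precision=4,suppress=True)
o=bot.get_obs();print(o["q"],o["ee_pos"],o["tcp_rot"],o["wrist_force"])
c=cam("wrist");save(c,"w1");print(np.array(c["mount"]))
for k,z in dict(tin_grip=.14,tin=0,bail_peak=.1).items():
    print(k,[(np.round(r["point"],0),round(r["score"],2),onz(c,r["point"],z).round(4)) for r in bot.landmark_of(k,c) if r["score"]>.2])
E
```

```text
time: 2.1
ee_pos: [0.3176, -0.1177, 0.3997]
tcp_rot: [179.9, 0.0, 78.4]
wrist_force: [0.4, -0.3, 0.3]
opening: 0.0849
grasp_force: 0.0
time: 3.1
ee_pos: [0.3976, 0.211, 0.3989]
tcp_rot: [-180.0, 0.0, 82.2]
wrist_force: [0.6, -0.8, 0.1]
opening: 0.0851
grasp_force: 0.0
[ 27.9576  -1.4619  22.0727 113.5917  -0.0115 125.7129] [0.3976 0.211  0.3989] [-179.9604    0.0426   82.2448] [ 0.6391 -0.7859  0.1392]
[[ 0.0005 -0.9535 -0.3014  0.0766]
 [ 1.      0.0004  0.0002  0.0013]
 [-0.0001 -0.3014  0.9535 -0.1357]
 [ 0.      0.      0.      1.    ]]
tin_grip [(array([350.,  96.]), 0.96, array([0.4438, 0.2737, 0.14  ])), (array([370.,   7.]), 0.88, array([0.4727, 0.356 , 0.14  ])), (array([452.,  64.]), 0.6, array([0.5531, 0.2912, 0.14  ])), (array([385., 380.]), 0.6, array([ 0.4518, -0.1169,  0.14  ]))]
tin [(array([419.,  66.]), 0.94, array([0.5585, 0.2958, 0.    ])), (array([341.,  95.]), 0.88, array([0.4436, 0.2721, 0.    ])), (array([359.,  24.]), 0.79, array([0.4785, 0.3617, 0.    ])), (array([524., 206.]), 0.73, array([0.7164, 0.0606, 0.    ]))]
bail_peak [(array([363.,  14.]), 0.9, array([0.4712, 0.3575, 0.1   ])), (array([349.,  96.]), 0.77, array([0.4455, 0.2723, 0.1   ])), (array([443.,  65.]), 0.76, array([0.5579, 0.2914, 0.1   ]))]
```

View pics/w1.png

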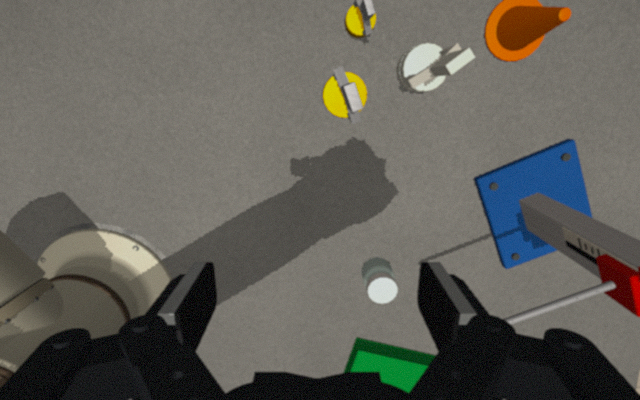

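```bash
python3 -m inch '[[0.6,0.8,-1,10],[1.2,1.6,-2,20],[1.8,2.4,-4,30],[2.4,3.2,-6,40],[3,4,-8,50],[3.6,5,-10,60],[4.2,6.2,-10,70],[4.6,6.2,-10,80]]' 5.5 && python3 -m inch '[[0,0,0,10],[0,0,0,20],[0,0,0,25],[0,0,0,25],[0,0,0,25],[0,0,0,25],[0,0,0,25],[0,0,0,25]]'
python3 - <<'E'
from h import *
np.set_printoptions(precision=4,suppress=True)
o=bot.get_obs();print(o["q"],o["ee_pos"],o["tcp_rot"],o["wrist_force"])
c=cam("wrist");save(c,"w2")
for k,z in dict(tin_grip=.14,tin=0,bail_peak=.1).items():
    print(k,[(np.round(r["point"],0),round(r["score"],2),onz(c,r["point"],z).round(4)) for r in bot.landmark_of(k,c) if r["score"]>.2])
E
```

```text
time: 4.3
ee_pos: [0.4437, 0.272, 0.2993]
tcp_rot: [-180.0, -0.0, 162.4]
wrist_force: [-0.1, 0.6, 0.0]
opening: 0.0551
grasp_force: 0.0
time: 5.3
ee_pos: [0.4435, 0.2727, 0.2993]
tcp_rot: [-180.0, -0.0, -172.9]
wrist_force: [1.3, -0.2, -1.1]
opening: 0.0551
grasp_force: 0.0
[ 31.5844   2.7302  14.4726 101.7465  -0.0006  24.4355] [0.4435 0.2727 0.2993] [-179.9977   -0.0034 -172.8511] [ 1.309  -0.2025 -1.1073]
tin_grip [(array([319., 179.]), 0.8, array([0.4429, 0.2737, 0.14  ])), (array([401., 209.]), 0.77, array([0.4607, 0.35  , 0.14  ])), (array([322., 295.]), 0.72, array([0.5571, 0.2917, 0.14  ]))]
tin [(array([382., 186.]), 0.89, array([0.4774, 0.3607, 0.    ])), (array([324., 233.]), 0.63, array([0.5522, 0.2959, 0.    ])), (array([318., 151.]), 0.55, array([0.4429, 0.2733, 0.    ]))]
bail_peak [(array([324., 269.]), 0.91, array([0.5507, 0.2938, 0.1   ])), (array([317., 170.]), 0.71, array([0.4438, 0.2723, 0.1   ])), (array([394., 203.]), 0.58, array([0.4682, 0.3539, 0.1   ]))]
```

View pics/w2.png

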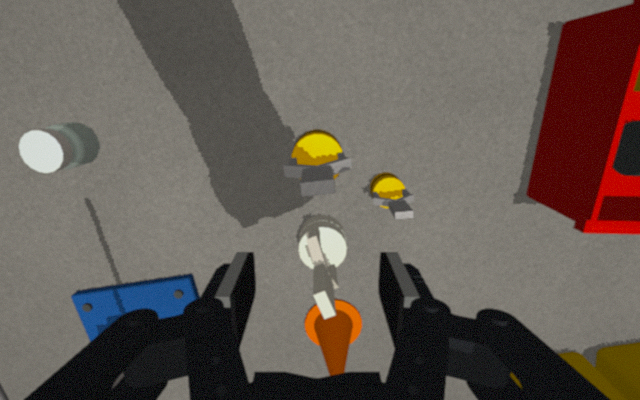

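```bash
python3 - <<'E'
import cv2
i=cv2.imread('pics/w2.png')[120:205,270:370];cv2.imwrite('pics/w2c.png',cv2.resize(i,None,fx=7,fy=7,interpolation=cv2.INTER_CUBIC))
E
```

```text
(no output)
```

View pics/w2c.png

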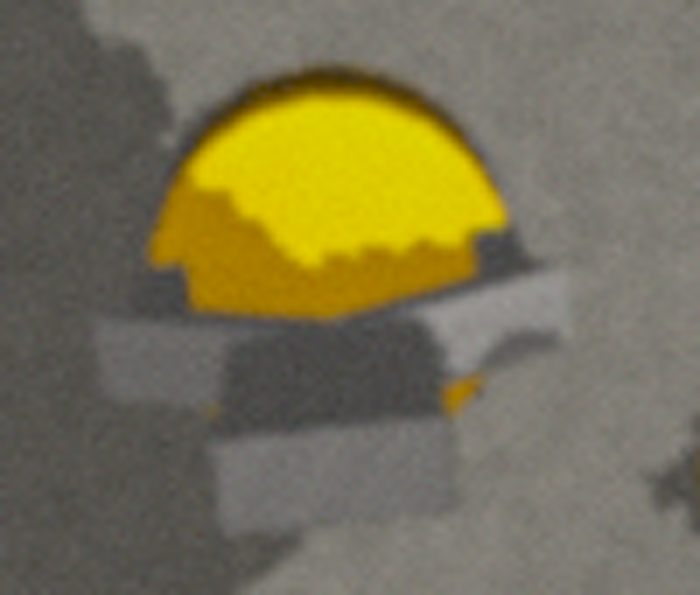

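```bash
python3 - <<'E'
from h import *
c=cam("wrist")
for a,b,z in [((212,443),(440,415),.16),((228,535),(460,508),.16),((97,320),(555,270),.1)]:
    A,B=[onz(c,(p[0]/7+270,p[1]/7+120),z) for p in(a,b)];d=B-A
    print(((A+B)/2).round(4),np.linalg.norm(d).round(4),np.degrees(np.arctan2(d[1],d[0])))
print(bot.get_obs()["wrist_force"])
E
```

```text
[0.4399 0.2714 0.16  ] 0.0266 104.41695194256123
[0.4508 0.2749 0.16  ] 0.0274 104.12452649686935
[0.4366 0.2709 0.1   ] 0.0639 103.51508082918231
[-0.34342339  0.02647227  0.45767917]
```

```bash
python3 -m inch '[[0.1,0.05,-3,7],[0.1,0.05,-6,7],[0.1,0.05,-9,7],[0.1,0.05,-12,7],[0.1,0.05,-14.5,7],[0.1,0.05,-16.7,7],[0.1,0.05,-16.7,7],[0.1,0.05,-16.7,7]]' && python3 -m inch '[[0,0,0,0],[0,0,0,0],[0,0,0,0],[0,0,0,0],[0,0,0,0],[0,0,0,0],[0,0,0,0],[0,0,0,0]]' 0 70
python3 - <<'E'
from h import *
F=[]
for i in range(5): bot.camera("side");F.append(bot.get_obs()["wrist_force"])
print(np.mean(F,0),np.std(F,0))
E
```

```text
time: 6.55
ee_pos: [0.4447, 0.2733, 0.1333]
tcp_rot: [180.0, 0.1, -165.8]
wrist_force: [-0.5, 0.4, 0.3]
opening: 0.0549
grasp_force: 0.0
time: 7.55
ee_pos: [0.4449, 0.2735, 0.1335]
tcp_rot: [180.0, 0.1, -165.8]
wrist_force: [-0.4, 1.1, 4.9]
opening: 0.027
grasp_force: 70.5
[-0.58999868  0.28018915  5.91830091] [0.3882659  0.19044485 0.33455392]
```

```bash
python3 -m inch '[[0,0,1.5,0],[0,0,5,0],[0,0,9,0],[0,-2,12.5,0],[0,-5,14.2,0],[0,-9,14.2,0],[0.3,-13,14.2,2],[0.5,-17,14.2,5]]' && python3 -m inch '[[0.1,-4,0,0],[0.2,-8,0,0],[0.3,-11,0,0],[0.5,-12.6,0,0],[0.5,-12.6,0,0],[0.5,-12.6,0,0],[0.5,-12.6,0,0],[0.5,-12.6,0,0]]'
cat > m.py <<'E'
from h import *
np.set_printoptions(precision=4,suppress=True)
F=[];O={}
for n in("scene","side","wrist"):
    c=cam(n);save(c,"m_"+n)
    for k in("tin_grip","bail_peak","tin","hook_seat","hook_tip","scale","tray"):
        for r in bot.landmark_of(k,c):
            F.append(bot.get_obs()["wrist_force"])
            if r["score"]>.25: O.setdefault(k,[]).append((n,c,np.array(r["point"]),r["score"]))
for k,v in O.items():
    print(k,[(n,p.round(),round(s,2)) for n,c,p,s in v])
    for i,a in enumerate(v):
        for b in v[i+1:]:
            if a[0]!=b[0]:
                X,e=tri([(a[1],a[2]),(b[1],b[2])])
                if max(e)<4: print('   ',a[0],b[0],X,np.round(e,1))
o=bot.get_obs();print(o["ee_pos"],o["tcp_rot"],np.mean(F,0),np.std(F,0),o["time"])
E
python3 m.py
```

```text
time: 8.8
ee_pos: [0.4491, 0.1018, 0.2744]
tcp_rot: [-180.0, -0.1, -160.7]
wrist_force: [-0.3, 0.3, -7.3]
opening: 0.0271
grasp_force: 70.5
time: 9.8
ee_pos: [0.4545, -0.0223, 0.2743]
tcp_rot: [180.0, -0.0, -160.8]
wrist_force: [1.3, -0.1, -7.3]
opening: 0.0267
grasp_force: 70.7
tin_grip [('scene', array([477., 266.]), 0.94), ('scene', array([354., 134.]), 0.88), ('scene', array([438., 257.]), 0.62), ('scene', array([352., 175.]), 0.36), ('side', array([333., 342.]), 0.88), ('side', array([301., 293.]), 0.8), ('side', array([382., 160.]), 0.64), ('wrist', array([592., 382.]), 0.84), ('wrist', array([320., 277.]), 0.79)]
    scene side [0.4778 0.3664 0.0923] [2.6 3.5]
    scene side [ 0.453  -0.0278  0.2793] [1.  1.1]
    scene side [0.5539 0.297  0.1358] [0.8 1. ]
    scene wrist [0.5554 0.2984 0.1355] [0. 0.]
    side wrist [0.5536 0.2959 0.1373] [0.3 0.6]
    side wrist [ 0.4515 -0.0234  0.284 ] [0. 0.]
bail_peak [('scene', array([355., 149.]), 0.84), ('scene', array([436., 268.]), 0.65), ('scene', array([474., 268.]), 0.57), ('side', array([380., 179.]), 0.72), ('side', array([330
[... 1882 characters left out ...]
.67), ('wrist', array([318., 350.]), 0.87)]
    scene side [0.5362 0.0064 0.2277] [1.7 1.8]
    scene wrist [0.5316 0.0028 0.2283] [0.3 1. ]
    side wrist [0.5378 0.0052 0.2218] [0.4 1.7]
scale [('scene', array([317., 277.]), 0.79), ('side', array([268., 260.]), 0.63), ('wrist', array([310., 349.]), 0.92)]
    scene side [0.7099 0.062  0.0061] [1.9 1.9]
    scene wrist [0.7095 0.0575 0.0108] [0.8 1.6]
    side wrist [ 0.7166  0.0588 -0.0004] [1. 2.]
tray [('scene', array([291., 181.]), 0.77), ('wrist', array([111.,  93.]), 0.67)]
    scene wrist [ 0.4653 -0.2687 -0.0065] [0.1 0.4]
[ 0.4545 -0.0229  0.2743] [ 179.9993   -0.0015 -160.8421] [-0.1023  0.0448 -7.3428] [0.4799 0.671  0.4916] 11.0
```

```bash
python3 - <<'E'
import cv2,numpy as np
a=cv2.imread('pics/m_side.png')[140:230,250:400];b=cv2.imread('pics/m_scene.png')[110:200,300:400]
w=cv2.imread('pics/m_wrist.png')[200:400,220:420]
a=cv2.resize(a,(500,300),interpolation=cv2.INTER_CUBIC);b=cv2.resize(b,(300,270),interpolation=cv2.INTER_CUBIC);w=cv2.resize(w,(300,300),interpolation=cv2.INTER_CUBIC)
o=np.zeros((580,800,3),np.uint8);o[:300,:500]=a;o[:300,500:]=w;o[300:570,:300]=b
w2=cv2.imread('pics/m_wrist.png')[:270];o[300:570,310:800]=cv2.resize(w2,(490,270));cv2.imwrite('pics/mix.png',o)
E
```

```text
(no output)
```

View pics/mix.png

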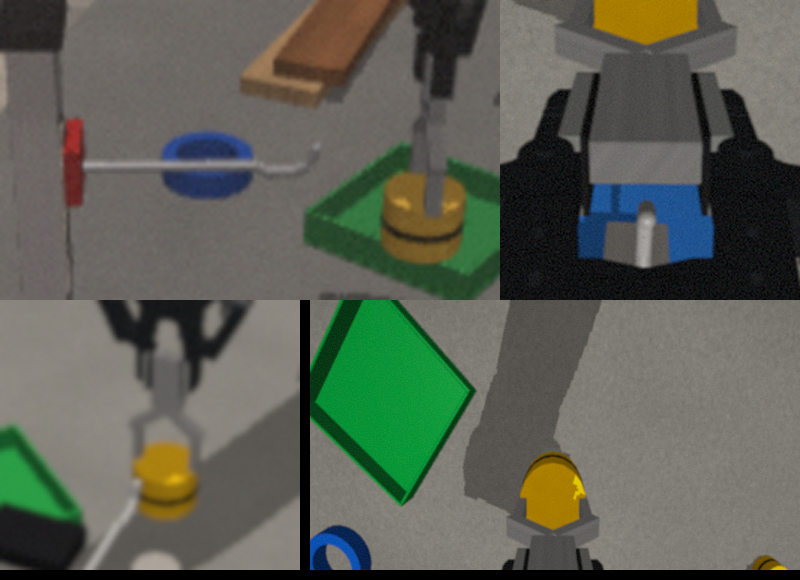

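```bash
cat > t.py <<'E'
from h import *
np.set_printoptions(precision=4,suppress=True)
C={n:cam(n) for n in("scene","side","wrist")}
def s(*a):
    X,e=tri([(C[n],np.array(p,float)) for n,p in a]);print([n for n,_ in a],X,np.round(e,1));return X
tp=dict(scene=(346,170.7),side=(344.8,184.4),wrist=(317.7,341))
s(*tp.items());s(("scene",tp["scene"]),("side",tp["side"]));s(("side",tp["side"]),("wrist",tp["wrist"]))
for n in C: print(n,'tip z=.227',onz(C[n],tp[n],.227))
print('seat side',onz(C["side"],(335.5,190.),.209),'seat wrist',onz(C["wrist"],(316.5,357),.209))
# wrist bar far end (visible) on straight bar z=.214-ish
print('bar wrist',onz(C["wrist"],(315.3,376),.214),onz(C["wrist"],(317.7,341),.227))
# bar at carriage, side: (85,166) crop
print('bar end side',onz(C["side"],(250+85*.3,140+163*.3),.214),'kink',onz(C["side"],(250+253*.3,140+161.5*.3),.214))
print('red/scale foot etc', C["side"]["P"][2])
print(proj(C["wrist"],[.4545,-.0229,.2853]),proj(C["side"],[.4545,-.0229,.2853]),proj(C["scene"],[.4545,-.0229,.2853]))
E
python3 t.py
```

```text
['scene', 'side', 'wrist'] [0.5292 0.0046 0.2222] [0.7 0.2 2.6]
['scene', 'side'] [0.5293 0.0071 0.2235] [0. 0.]
['side', 'wrist'] [0.5301 0.0032 0.2215] [0.1 0.3]
scene tip z=.227 [0.5328 0.0097 0.227 ]
side tip z=.227 [0.5282 0.0133 0.227 ]
wrist tip z=.227 [0.526  0.0017 0.227 ]
seat side [0.5498 0.0138 0.209 ] seat wrist [0.5532 0.0104 0.209 ]
bar wrist [0.5646 0.0135 0.214 ] [0.526  0.0017 0.227 ]
bar end side [0.6851 0.0547 0.214 ] kink [0.5715 0.0212 0.214 ]
red/scale foot etc 432.96444052135547
[318.9277 285.1164] [380.3123 159.0363] [355.4634 132.514 ]
```

```bash
python3 -m inch '[[0,0.35,0,-2],[1.3,0.75,0,-2],[3,1.27,0,-2],[4.7,1.79,0,-2],[6.4,2.3,0,-2],[8.1,2.83,0,-2],[9.65,3.3,0,-2],[9.65,3.3,0,-2]]'
python3 m.py | grep -v '^   '; python3 - <<'E'
import cv2,numpy as np
a=cv2.imread('pics/m_side.png')[140:240,270:390];b=cv2.imread('pics/m_scene.png')[110:210,290:390]
w=cv2.imread('pics/m_wrist.png')[180:400,200:440]
o=np.zeros((600,800,3),np.uint8);o[:400,:480]=cv2.resize(a,(480,400),interpolation=2);o[:300,500:]=cv2.resize(b,(300,300),interpolation=2)
o[310:600,484:800]=cv2.resize(w,(316,290));cv2.imwrite('pics/mix2.png',o)
E
```

```text
time: 12.15
ee_pos: [0.5523, 0.0106, 0.2732]
tcp_rot: [180.0, -0.1, -162.8]
wrist_force: [-0.0, -0.2, -7.0]
opening: 0.0271
grasp_force: 70.7
tin_grip [('scene', array([344., 157.]), 0.86), ('scene', array([434., 252.]), 0.85), ('scene', array([478., 265.]), 0.73), ('side', array([338., 160.]), 0.87), ('side', array([332., 347.]), 0.81), ('side', array([300., 294.]), 0.7), ('wrist', array([623., 281.]), 0.79), ('wrist', array([318., 277.]), 0.77)]
bail_peak [('scene', array([474., 271.]), 0.88), ('scene', array([432., 268.]), 0.75), ('scene', array([343., 170.]), 0.67), ('side', array([334., 179.]), 0.9), ('side', array([329., 352.]), 0.84), ('side', array([302., 307.]), 0.73), ('wrist', array([593., 258.]), 0.73), ('wrist', array([318., 239.]), 0.62)]
tin [('scene', array([431., 288.]), 0.72), ('scene', array([343., 167.]), 0.59), ('side', array([303., 342.]), 0.97), ('side', array([328., 375.]), 0.96), ('side', array([336., 214.]), 0.64), ('wrist', array([535., 219.]), 0.73), ('wrist', array([318., 278.]), 0.71), ('wrist', array([616., 182.]), 0.67), ('wrist', array([317., 187.]), 0.63)]
hook_seat [('scene', array([342., 182.]), 0.72), ('side', array([336., 191.]), 0.63), ('side', array([237., 339.]), 0.3), ('wrist', array([315., 228.]), 0.57)]
hook_tip [('scene', array([344., 167.]), 0.57), ('side', array([346., 181.]), 0.61), ('side', array([236., 342.]), 0.44), ('wrist', array([316., 197.]), 0.72)]
scale [('scene', array([319., 280.]), 0.87), ('side', array([264., 259.]), 0.56)]
tray [('scene', array([290., 182.]), 0.88), ('scene', array([344., 180.]), 0.66), ('scene', array([230., 209.]), 0.48), ('wrist', array([88.,  0.]), 0.93)]
[0.551  0.0101 0.2743] [ 180.       -0.0024 -162.8372] [-0.1855 -0.0277 -7.0231] [0.4154 0.445  0.5925] 13.35
```

View pics/mix2.png

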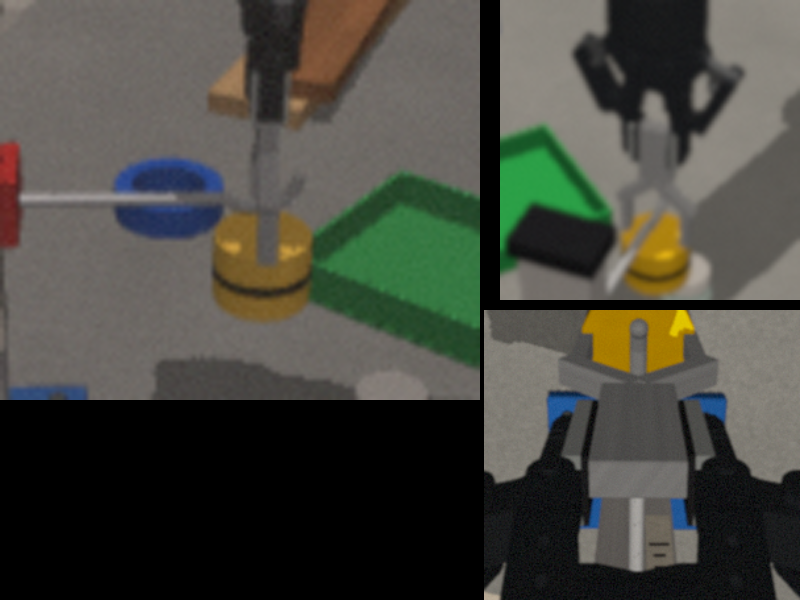

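```bash
python3 - <<'E'
from h import *
np.set_printoptions(precision=4,suppress=True)
s=cam("side");w=cam("wrist");u=np.array([np.cos(.3),np.sin(.3),0])
print('tip wrist',onz(w,(317.2,194),.227), 'tip net',onz(w,(316,197),.227))
for z in(.2,.227,.26): print(z,proj(s,[.551,.0101,z]),proj(s,np.array([.551,.0101,z])+.01*u))
g=s["img"].astype(int)
for r in (190,192,195,198,200): print(r,g[r,324:350].sum(1)//3)
for r in (172,176): print(r,g[r,324:350].sum(1)//3)
E
```

```text
tip wrist [0.5312 0.0034 0.227 ] tip net [0.5331 0.0032 0.227 ]
0.2 [335.2122 192.4706] [331.0377 192.5381]
0.227 [335.5736 182.5336] [331.3423 182.5963]
0.26 [336.029  170.0135] [331.7261 170.07  ]
190 [ 81  85  85  91  92  94  96 100  98  96  93  98  95  95  99  97  89  87
  91 107 106 105 106 104 107 107]
192 [ 50  69 101  99  88  85  87  87  84  83  80  85  86  84  86  86  88 102
 102 103 108 105 105 103 104 104]
195 [ 74  92  90  92  92  90  89  91  91  89  81  85  86  83  87  87  90  89
  90  94  92  99 100 103 105 106]
198 [88 87 91 92 91 90 91 90 89 93 84 88 85 84 86 86 95 91 92 92 91 90 93 92
 85 71]
200 [ 90 103 105 109 106  90  89  88  91  91  81  83  85  85  87  86  93  91
  93  89  93  92  89  84  56  50]
172 [103 104 102 103 103 107 104 108 101  88  75  85  88  86  90  96  98  99
  99  94  90 100 105 105 106 106]
176 [106 105 105 106 106 107 108 108 101  77  75  84  85  83  86  92 104 105
 107 108 104 107 107 105 108 105]
```

```bash
Z='[[0,0,-0.5,0],[0,0,-1,0],[0,0,-1.5,0],[0,0,-2,0],[0,0,-2.5,0],[0,0,-3,0],[0,0,-3.5,0],[0,0,-4,0]]'; python3 -m inch '[[0.2,0.05,0,0],[0.35,0.1,-0.5,0],[0.35,0.1,-1,0],[0.35,0.1,-1.5,0],[0.35,0.1,-2,0],[0.35,0.1,-2.5,0],[0.35,0.1,-3,0],[0.35,0.1,-3.2,0]]' ; python3 -m inch '[[0,0,-0.5,0],[0,0,-1,0],[0,0,-1.5,0],[0,0,-2,0],[0,0,-2.5,0],[0,0,-3,0],[0,0,-3,0],[0,0,-3,0]]'
cat > f.py <<'E'
from h import *
F=[]
for i in range(10): c=cam("side");F.append(bot.get_obs()["wrist_force"])
save(c,"f")
print(np.mean(F,0),np.std(F,0)/3,bot.get_obs()["ee_pos"],[(k,r["point"],r["score"]) for k in("hook_seat","bail_peak") for r in bot.landmark_of(k,c)[:2]])
E
python3 f.py
```

```text
time: 14.45
ee_pos: [0.5544, 0.0112, 0.242]
tcp_rot: [180.0, -0.0, -162.8]
wrist_force: [0.6, 0.6, -6.3]
opening: 0.0267
grasp_force: 70.7
time: 15.45
ee_pos: [0.5545, 0.0112, 0.2125]
tcp_rot: [-180.0, 0.0, -162.8]
wrist_force: [-1.7, 0.7, -2.3]
opening: 0.0267
grasp_force: 71.0
[-1.18856808  1.0530467  -2.80316727] [0.17808432 0.15793214 0.15304135] [0.55449226 0.01115283 0.21230779] [('hook_seat', [334.3, 201.6], 0.73), ('hook_seat', [266.9, 261.1], 0.39), ('bail_peak', [302.8, 308.4], 0.96), ('bail_peak', [334.0, 198.4], 0.92)]
```

```bash
python3 -m inch '[[0,0.05,-0.3,0],[-0.03,0.1,-0.7,0],[-0.05,0.15,-1.1,0],[-0.05,0.15,-1.5,0],[-0.05,0.15,-1.9,0],[-0.05,0.15,-2.3,0],[-0.05,0.15,-2.5,0],[-0.05,0.15,-2.5,0]]'; python3 f.py
```

```text
time: 17.05
ee_pos: [0.5544, 0.0116, 0.1873]
tcp_rot: [-179.9, 0.0, -162.9]
wrist_force: [1.0, -5.4, 0.1]
opening: 0.0269
grasp_force: 71.4
[ 1.07288014 -6.50039802 -0.70488037] [0.15751504 0.16448569 0.12373765] [0.55441199 0.01161127 0.18748841] [('hook_seat', [330.3, 209.2], 0.88), ('bail_peak', [332.7, 211.9], 0.92), ('bail_peak', [303.6, 305.6], 0.65)]
```

```bash
python3 -m inch '[[0.02,-0.06,0,0],[0.04,-0.13,0,0],[0.04,-0.13,0,0],[0.04,-0.13,0,0],[0.04,-0.13,0,0],[0.04,-0.13,0,0],[0.04,-0.13,0,0],[0.04,-0.13,0,0]]'; python3 f.py
```

```text
time: 18.65
ee_pos: [0.5544, 0.0114, 0.1873]
tcp_rot: [-180.0, 0.0, -162.8]
wrist_force: [1.8, -2.4, -0.1]
opening: 0.0274
grasp_force: 71.4
[ 1.13233862 -1.82839938 -0.20209262] [0.17953786 0.09510682 0.18680092] [0.55441285 0.0113517  0.18729624] [('hook_seat', [334.5, 211.1], 0.84), ('bail_peak', [330.3, 354.3], 0.7), ('bail_peak', [335.2, 211.2], 0.56)]
```

```bash
python3 -m inch '[[0,-0.03,-0.1,0],[-0.02,-0.05,-0.25,0],[-0.02,-0.05,-0.25,0],[-0.02,-0.05,-0.25,0],[-0.02,-0.05,-0.25,0],[-0.02,-0.05,-0.25,0],[-0.02,-0.05,-0.25,0],[-0.02,-0.05,-0.25,0]]'; sed -i 's/range(10)/range(20)/' f.py; python3 f.py
```

```text
time: 20.25
ee_pos: [0.5543, 0.0111, 0.1849]
tcp_rot: [180.0, 0.0, -162.8]
wrist_force: [3.0, 4.1, 0.6]
opening: 0.027
grasp_force: 71.5
[ 2.92762297  4.48823272 -0.16711888] [0.15734478 0.18777328 0.17649605] [0.55427424 0.0111122  0.18484623] [('hook_seat', [334.8, 210.8], 0.66), ('bail_peak', [332.3, 352.9], 0.96), ('bail_peak', [333.5, 209.5], 0.62)]
```

```bash
python3 -m inch '[[0.02,0.035,-0.1,0],[0.02,0.035,-0.1,0],[0.02,0.035,-0.1,0],[0.02,0.035,-0.1,0],[0.02,0.035,-0.1,0],[0.02,0.035,-0.1,0],[0.02,0.035,-0.1,0],[0.02,0.035,-0.1,0]]' - 25; python3 f.py
```

```text
time: 22.35
ee_pos: [0.5544, 0.0112, 0.1838]
tcp_rot: [180.0, -0.0, -162.8]
wrist_force: [0.7, 3.2, -0.2]
opening: 0.027
grasp_force: 71.4
[1.71675687 3.27835697 0.07686225] [0.15992504 0.13558725 0.13926289] [0.55437548 0.01119171 0.18377421] [('hook_seat', [335.6, 211.3], 0.61), ('hook_seat', [238.5, 343.5], 0.53), ('bail_peak', [302.0, 310.7], 0.81), ('bail_peak', [330.4, 351.3], 0.8)]
```

```bash
python3 -m inch '[[0.01,0.03,0,0],[0.01,0.03,0,0],[0.01,0.03,0,0],[0.01,0.03,0,0],[0.01,0.03,0,0],[0.01,0.03,0,0],[0.01,0.03,0,0],[0.01,0.03,0,0]]'; python3 -m inch '[[0,0,0,0],[0,0,0,0],[0,0,0,0],[0,0,0,0],[0,0,0,0],[0,0,0,0],[0,0,0,0],[0,0,0,0]]' 4.5
python3 - <<'E'
from h import *
c=cam("side");save(c,"r1");w=cam("wrist");save(w,"r1w")
i=np.hstack([cv2.resize(c["img"][140:240,270:390],(400,333)),cv2.resize(w["img"][100:400,140:500],(400,333))])
save(dict(img=i),"mix3")
E
```

```text
time: 24.45
ee_pos: [0.5544, 0.0113, 0.1838]
tcp_rot: [-180.0, -0.0, -162.8]
wrist_force: [0.7, -1.7, 0.6]
opening: 0.0269
grasp_force: 71.5
time: 25.45
ee_pos: [0.5545, 0.0115, 0.1838]
tcp_rot: [180.0, -0.0, -162.8]
wrist_force: [-0.0, 0.5, -0.9]
opening: 0.0452
grasp_force: 0.0
```

View pics/mix3.png

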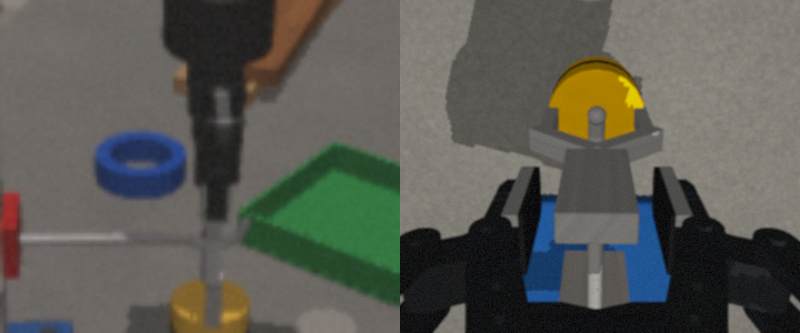

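```bash
for i in 1 2 3; do python3 -m inch '[[0,0,0,0],[0,0,0,0],[0,0,0,0],[0,0,0,0],[0,0,0,0],[0,0,0,0],[0,0,0,0],[0,0,0,0]]' | head -1; done; python3 - <<'E'
from h import *
c=cam("side");save(c,"r2")
a=cv2.imread('pics/r1.png').astype(int);b=cv2.imread('pics/r2.png').astype(int)
print(abs(a-b)[150:260,300:370].mean(),abs(a-b)[300:380,400:600].mean())
E
```

```text
time: 26.55
time: 27.55
time: 28.55
2.275281385281385 1.932125
```

```bash
python3 -m inch '[[0,0,0,0],[0,0,0,0],[0,0,0,0],[0,0,0,0],[0,0,0,0],[0,0,0,0],[0,0,0,0],[0,0,0,0]]' 0 70; python3 -m inch '[[0,0,0.3,0],[0,0,0.8,0],[0,0,1.4,0],[0,0,2,0],[0,0,2.6,0],[0,0,3.2,0],[0,0,3.8,0],[0,0,4.4,0]]'; python3 -m inch '[[0,0,0.6,0],[0,0,1.2,0],[0,0,1.8,0],[0,0,2.4,0],[0,0,3,0],[0,0,3.6,0],[0,0,4.2,0],[0,0,4.65,0]]'
python3 f.py; python3 - <<'E'
from h import *
c=cv2.cvtColor(cv2.imread('pics/f.png'),cv2.COLOR_BGR2RGB);w=cam("wrist");save(w,"r4w")
i=np.hstack([cv2.resize(c[140:240,270:390],(400,333)),cv2.resize(w["img"][100:400,140:500],(400,333))])
save(dict(img=i),"mix4")
E
```

```text
time: 29.6
ee_pos: [0.5545, 0.0114, 0.1838]
tcp_rot: [-180.0, 0.0, -162.8]
wrist_force: [0.6, -0.9, -0.3]
opening: 0.0268
grasp_force: 68.7
time: 30.6
ee_pos: [0.5545, 0.0114, 0.228]
tcp_rot: [-180.0, -0.0, -162.8]
wrist_force: [1.4, -2.9, -5.0]
opening: 0.027
grasp_force: 69.0
time: 31.6
ee_pos: [0.5545, 0.0115, 0.2747]
tcp_rot: [180.0, 0.0, -162.8]
wrist_force: [0.5, 0.2, -7.1]
opening: 0.0265
grasp_force: 69.2
[-0.09535021  0.0385407  -7.08728481] [0.16284245 0.14522296 0.19131876] [0.55446285 0.01147366 0.27426438] [('hook_seat', [334.8, 188.8], 0.77), ('bail_peak', [331.0, 355.7], 0.89), ('bail_peak', [332.3, 181.4], 0.59)]
```

View pics/mix4.png

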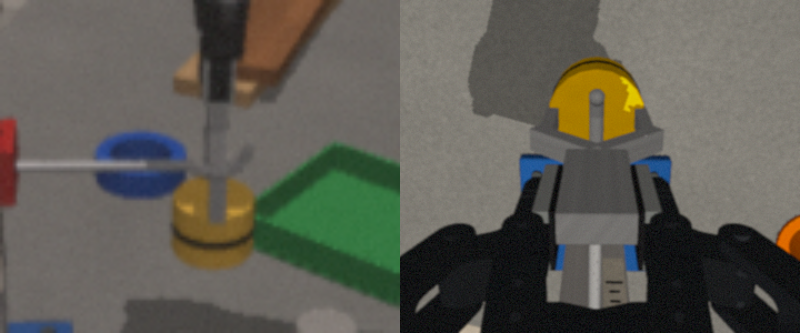

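```bash
python3 -m inch '[[-0.7,-0.2,0,0],[-1.8,-0.54,0,0],[-2.9,-0.88,0,0],[-4,-1.22,0,0],[-5.1,-1.55,0,0],[-6.2,-1.9,0,0],[-7.3,-2.23,0,0],[-8.4,-2.57,0,0]]'; python3 -m inch '[[-1,-2,0,0],[-1,-5,0,0],[-1,-9,0,0],[-1,-13,0,0],[-1,-17,0,0],[-1,-19,0,0],[-1,-19,0,0],[-1,-19,0,0]]'; python3 m.py | grep -A8 -E '^tray|^\['; python3 - <<'E'
from h import *
w=cam("wrist");save(w,"tray")
c=cam("side");s=cam("scene")
for n,k in(("wrist",w),("side",c),("scene",s)):
    h=cv2.cvtColor(k["img"],cv2.COLOR_RGB2HSV);m=cv2.inRange(h,(45,120,40),(80,255,255));m=cv2.morphologyEx(m,0,np.ones((3,3)))*1
    M=cv2.findContours(m.astype(np.uint8),0,2)[0];q=max(M,key=cv2.contourArea);H=cv2.convexHull(q);print(n,cv2.contourArea(q),cv2.approxPolyDP(H,4,True)[:,0].tolist())
    P=np.array([onz(k,p,.035)[:2] for p in cv2.approxPolyDP(H,4,True)[:,0]]);print(P)
E
```

```text
time: 33.75
ee_pos: [0.4697, -0.0144, 0.2743]
tcp_rot: [-180.0, 0.0, -162.8]
wrist_force: [-0.3, 0.3, -8.2]
opening: 0.0265
grasp_force: 69.3
time: 34.75
ee_pos: [0.4604, -0.2036, 0.2743]
tcp_rot: [180.0, 0.0, -162.8]
wrist_force: [-0.3, -0.9, -7.0]
opening: 0.027
grasp_force: 70.6
tray [('scene', array([290., 179.]), 0.95), ('side', array([377., 212.]), 0.58), ('wrist', array([271., 143.]), 0.77), ('wrist', array([459., 202.]), 0.73)]
    scene side [ 0.4666 -0.2715 -0.0079] [2.3 2.3]
    side wrist [ 0.467  -0.2612 -0.0098] [0.7 1.8]
[ 0.4605 -0.2042  0.2743] [-179.9984   -0.001  -162.8387] [ 0.1462  0.0372 -7.0133] [0.498  0.5474 0.4813] 35.95
wrist 19029.0 [[247, 32], [372, 141], [349, 167], [254, 231], [157, 160]]
[[ 0.3585488  -0.30786623]
 [ 0.42234026 -0.15512023]
 [ 0.45640409 -0.16945672]
 [ 0.56039657 -0.25012427]
 [ 0.51063547 -0.37099208]]
side 370.5 [[365, 194], [370, 190], [413, 202], [388, 224]]
[[ 0.51463276 -0.28739225]
 [ 0.50314787 -0.31693417]
 [ 0.36515789 -0.27785601]
 [ 0.42586823 -0.13738589]]
scene 1393.5 [[308, 160], [325, 182], [279, 202], [261, 167], [292, 157]]
[[ 0.38697365 -0.26270522]
 [ 0.43492452 -0.1479651 ]
 [ 0.58964546 -0.19539105]
 [ 0.51045457 -0.35684387]
 [ 0.40875259 -0.31483655]]
```

View pics/tray.png

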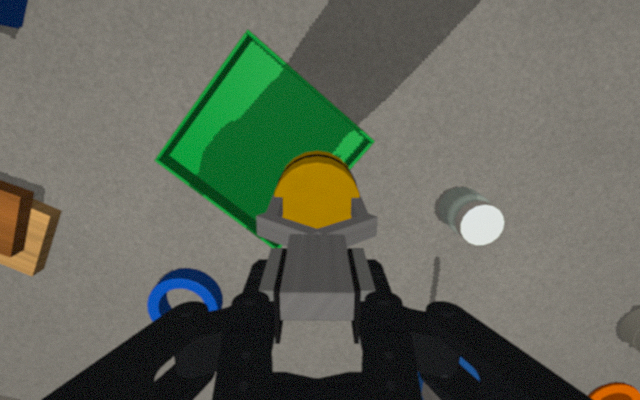

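```bash
python3 -m inch '[[0.2,-3,0,0],[0.65,-5.9,0,0],[0.65,-5.9,-3,0],[0.65,-5.9,-6,0],[0.65,-5.9,-9,0],[0.65,-5.9,-11.5,0],[0.65,-5.9,-12.8,0],[0.65,-5.9,-12.8,0]]'; python3 -m inch '[[0,0,-0.1,0],[0,0,-0.2,0],[0,0,-0.3,0],[0,0,-0.4,0],[0,0,-0.5,0],[0,0,-0.6,0],[0,0,-0.7,0],[0,0,-0.7,0]]'; python3 f.py
```

```text
time: 37.1
ee_pos: [0.4667, -0.263, 0.1458]
tcp_rot: [179.9, -0.1, -162.8]
wrist_force: [-0.5, 0.3, -6.9]
opening: 0.0266
grasp_force: 71.5
time: 38.1
ee_pos: [0.4669, -0.2632, 0.1392]
tcp_rot: [180.0, -0.0, -162.8]
wrist_force: [0.3, 0.0, -7.4]
opening: 0.0268
grasp_force: 71.5
[ 2.95946721e-03  1.46109833e-01 -7.29376385e+00] [0.16277049 0.15005402 0.16328683] [ 0.46697239 -0.26320817  0.13927198] [('hook_seat', [333.4, 190.6], 0.72), ('bail_peak', [302.2, 309.3], 0.93), ('bail_peak', [379.7, 183.0], 0.83)]
```

```bash
python3 -m inch '[[0,0,-0.05,0],[0,0,-0.1,0],[0,0,-0.15,0],[0,0,-0.2,0],[0,0,-0.2,0],[0,0,-0.2,0],[0,0,-0.2,0],[0,0,-0.2,0]]'; python3 f.py
```

```text
time: 40.2
ee_pos: [0.4671, -0.2633, 0.1387]
tcp_rot: [-179.9, 0.1, -162.8]
wrist_force: [-3.2, 0.5, 6.9]
opening: 0.0268
grasp_force: 73.4
[-3.3058636   1.56738595  6.8832142 ] [0.15540326 0.17070962 0.16076241] [ 0.46717032 -0.26332182  0.13875546] [('hook_seat', [334.3, 189.5], 0.87), ('bail_peak', [329.3, 354.3], 0.76), ('bail_peak', [384.0, 182.6], 0.75)]
```

```bash
python3 -m inch '[[0,0,0,0],[0,0,0,0],[0,0,0,0],[0,0,0,0],[0,0,0,0],[0,0,0,0],[0,0,0,0],[0,0,0,0]]' 5; python3 -m inch '[[0,0,0.5,0],[0,0,1.5,0],[0,0,3,0],[0,0,5,0],[0,0,7.5,0],[0,0,10,0],[0,0,12.5,0],[0,0,14,0]]'; python3 -m inch '[[0,0,0,0],[0,0,0,0],[0,0,0,0],[0,0,0,0],[0,0,0,0],[0,0,0,0],[0,0,0,0],[0,0,0,0]]'; python3 - <<'E'
from h import *
w=cam("wrist");c=cam("side");a=c["img"].copy()
save(dict(img=np.hstack([cv2.resize(a[120:290,230:430],(400,340)),cv2.resize(w["img"],(400,250))[:250] if 0 else cv2.copyMakeBorder(cv2.resize(w["img"],(400,250)),0,90,0,0,0)])),"end")
E
```

```text
time: 42.3
ee_pos: [0.467, -0.2632, 0.1373]
tcp_rot: [-180.0, 0.0, -162.8]
wrist_force: [-0.8, -0.2, 0.7]
opening: 0.05
grasp_force: 0.0
time: 43.3
ee_pos: [0.4672, -0.2633, 0.2799]
tcp_rot: [-179.9, 0.1, -162.8]
wrist_force: [0.3, 0.3, -0.5]
opening: 0.0503
grasp_force: 0.0
time: 44.3
ee_pos: [0.467, -0.2632, 0.2773]
tcp_rot: [180.0, -0.0, -162.8]
wrist_force: [0.5, -0.4, 0.4]
opening: 0.0501
grasp_force: 0.0
```

View pics/end.png

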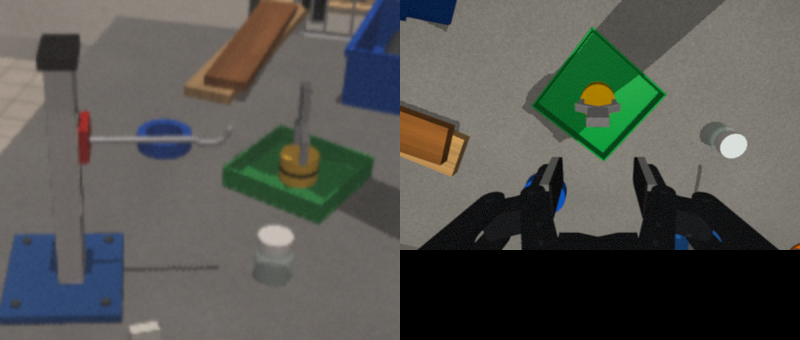

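The tin stands upright in the middle of the tray, the hook is back at its top, and the jar and tape have not moved.

```bash
python3 -c "
from workcell import bot
print(bot.job_done())"
```

```text
the job is handed in; nothing more can be done
None
```

The job is handed in, with no verdict returned: the yellow tin hung let go and still on the hook for about 3 s, was eased off at about 50 mm/s lifting and 70 mm/s along the hook, and now stands upright in the green tray with the hook back at its top.

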